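# Load and lock a lens drilling jig

## Task

Get the lens drilling jig ready for the drill: lay the uncut lens blank in the nest between the four dowels, swing the jig's hinged leaf fully down over it, then push the loose lock pin through the fork and the leaf's tongue until its handle meets the fork, and let go. Put it in from the side of the fork that faces the robot, and leave the other things on the desk where they lie.

Things in the scene. Friction and masses are not known exactly. Their poses are not given: they have to be found in the camera images.
- jig: Lens drilling jig fixed on the desk: aluminium base plate 100 (x) x 220 (y) mm, top 18 mm up. Origin: centre of the underside, on the desk; x points away from the robot (turned up to 0.3 rad), y left, z up. Left end (y +90 mm): the leaf's hinge between lugs 59 mm high, x +-31 to 43. Middle: nest. Right end (y -75 mm): fork of two upright cheeks with 15 mm holes along x, 47 mm up.
- nest (a point): Where the centre of the blank's underside belongs: 26 mm above the desk, y = +5 mm in the jig frame; jig's axes. Round pedestal, 54 mm diameter, 8 mm above the base plate, among four fixed 8 mm dowels at x +-22, y +-31.5 mm from here (2 mm play round the blank), 8 mm higher than the seat, their top 4 mm conical. Open for the fingers at +-x.
- fork_mouth (a point): Centre of the fork's 15 mm hole on the outer face of the cheek nearer the robot (jig frame -26.5, -75, 47 mm); jig's axes. The pin goes in here along +x, through near cheek (12 mm), tongue, far cheek, whose outer face is 53 mm on. Cheeks: dark steel, 32 mm wide in y, top 64 mm above the desk, feet to y +-23 mm from the hole and 22.5 mm high.
- leaf (a joint): Angle of the hinged leaf, rad: 0 = fully closed (level, firm stop), 1.85 = fully open (past upright, leaning left). Starts open at 1.65 to 1.8. The hinge is stiff (0.35 N m): the leaf stays wherever it is left and takes 1 to 4 N at its free end to move. Open, its free end stands up to 238 mm above the desk.
- leaf_hinge (a point): On the leaf's hinge axis at mid-length (jig frame 0, 90, 47 mm); turns with the leaf, which runs along its -y: plate 70 mm wide, 10 mm thick (upper face, +z, 5 mm from the axis), 14 to 148 mm from the hinge, 51 mm round window rim centred at 85 mm, drill bushes beside it 3 mm proud; plain from 112 to 148 mm. Then tongue 26 x 26 mm to 178 mm, thumb tab to 191 mm.
- leaf_eye (a point): Centre of the 15 mm cross hole (along x) in the leaf's tongue, 165 mm from the hinge axis. With the leaf closed it lies in line with the fork's holes. Rubber pads under the leaf then reach to 1 mm above a seated blank.
- lens_blank: Uncut round translucent white lens blank, 65 mm diameter, 9 mm thick, 18 g, lying flat. Origin: centre of its underside.
- lock_pin: Loose steel lock pin, 125 mm long, about 140 g, lying flat. Origin: on its axis at the shoulder, 7 mm above the desk. +x runs along the shank: round, 12 mm diameter, 75 mm long, last 12 mm tapered to 6 mm. On the -x side a flat dark handle 50 mm long, 26 mm wide (y), 14 mm thick (z); its front end is the shoulder that stops against the fork.
- specs_gold: Gold folded spectacles, bystander, 129 mm wide; origin on the desk near the front rims.
- screwdriver: Teal-handled precision screwdriver, bystander, 152 mm long, lying along y at the desk's front edge; origin at its middle, on the desk.
- lens_packet: Flat paper lens packet, bystander, 74 x 72 x 9 mm; origin at the centre of its underside.
- marker: Marker pen with green cap, bystander, 135 mm long; origin at its middle, on the desk.
Things that resemble listed ones, but are neither listed nor needed, are in the scene too. What is shaped like the lens_blank but blue is not meant.

How it is judged:
By the outcome, as a careful person would: the job done as asked, in the order asked, and still so for the second after the job is handed in, with the robot touching nothing.
It also fails if it takes over 72 s, if anything falls off the work surface, if the arm or the gripper's body presses on something with over 40 N, if the wrist force passes 120 N, or if a joint passes its speed limit or range.

## Robot

A 6-joint arm with a two-finger parallel gripper is mounted at the origin on a cart in front of the work surface, level with it; the furniture and walls round the work are solid. World frame = base frame: x ahead of the robot, y to its left, z up, the work surface at z = 0. Lengths are in m, angles in rad, forces in N, time in s.
With the tool pointing down it reaches from about 0.35 to 0.875 m from the base axis. Payload 15.5 kg.
Tool frame: the origin (TCP) lies on the centre line of the jaws, within the pads' length; the fingertips stand ahead of it and the grasp point (between the pads) lies 5 mm behind it (bot.finger_overhang is the z of the fingertips in the tool frame, in m); z points along the fingers, y is the line along which they close (so a half turn about z gives the same grasp; the last joint's range is limited). The gripper opens to 85 mm and grips with 20 to 120 N. Pads are 22 mm wide; open, the fingers measure 114 mm over their backs; the gripper's body (76 mm by 85 mm) begins 54 mm behind the grasp point. The pads swing forward as they close: fully open they stand 13 mm farther back than shut.
Start: joints at [1.089, 0.494, 1.345, -0, 1.302, -0.096], TCP at [0.235, 0.579, 0.219] pointing down, gripper open.
Joint ranges: [-2.91, 2.91], [-0.82, 2.16], [0.22, 2.67], [-1.22, 4.37], [0.12, 2.79], [-3.08, 3.08]. Speed limits (rad/s): [1.89, 1.89, 2.57, 3.01, 3.01, 3.01].

## Interface

Orientations are given as a unit quaternion [x, y, z, w].
In Python, from plant import bot gives the robot as it stands. The module is installed in compiled form; this text tells all that it offers.
- The arm moves only by the shell command python3 -m crank 'ROWS'. ROWS is a JSON object of lists of equal length, an entry for each row: "grip": the finger opening in mm, from 0 to 85.4; "dp": the shift along the world's x, y, z in units of 30 mm (1.0 is 30 mm), a list of three; "rot": the turn, a rotation vector about the world's x, y, z in units of 5 degrees (1.0 is 5 degrees), a list of three. In form: {"grip": [grip, ...], "dp": [[x, y, z], ...], "rot": [[wx, wy, wz], ...]}. A call has 1 to 12 rows; each row is the pose to reach, as a shift and turn from the pose commanded when the call began; what a row does not reach only later rows make up. A row lasts 1/8 s, in which the tool goes at most 62.5 mm and 10.7 degrees, less where a joint would pass 70% of its speed; a pose out of reach is approached as far as the arm can. A call with a gripper value outside its range is refused whole. The fingers move at their own pace and stop on an object; the grip force is fixed at half the most. Time passes only in rows, so rows that repeat a pose let the fingers close. It gives the time, the measured TCP pose, the force, the opening and the grip force at its end, in the units of the state.
- bot.get_obs(): the state, without advancing time (a new reading comes with each control period).
- bot.grab_frame(name): name is "scene" or "top"; returns (picture, depth): 384x512x3 uint8, red, green, blue; 384x512 float32, m along the optical axis (not along the pixel's ray), 0 where there is no reading.
- bot.calibration(name): a dict with "mtx" (3x3 intrinsics, pixels), "rvec" (rotation vector, rad) and "tvec" (3), from world to camera coordinates, as OpenCV has them. Camera axes: x right, y down, z forward; pixel columns grow to the right and rows downward; lengths in m; the calibration is good to about 2 mm. A picture is of the moment at which its call begins. calibration takes no time and is no camera call.
- bot.finish_job(): hands the job in; it is judged then, once.
The state is a dict: "clock": time; "joint_pos": joint angles; "qd": joint speeds; "tau": joint torques, N m; "position": TCP position; "orientation": TCP orientation; "wrist_force": force on the tool from outside, world axes, zero at the start; "torque": the same for the moment, N m; "grip_width": finger opening in m; "grasp_force": force on a finger pad.
Only numpy, scipy, OpenCV 4.12 (cv2) and the standard library are available. Lean on these libraries where they do the work, as an engineer would, in place of code of your own. Each camera call takes 0.05 s, during which the arm holds its last target. There are 200 camera calls.

## Working session

There is one attempt and no reset: what is moved stays moved. The work goes in short steps, Python scripts to look and compute and a shell command to move; the robot and the scene stay as the last step left them, time stands still between calls to the robot, and variables do not carry over. Pictures are saved under pics/ and viewed, at most 10 in all, crops included, and the job is handed in when it is done.

```bash
mkdir -p pics; cat > h.py <<'E'
import numpy as np, cv2
from plant import bot
def cam(n):
    c=bot.calibration(n); R=cv2.Rodrigues(np.array(c["rvec"],float))[0]; return np.array(c["mtx"],float),R,np.array(c["tvec"],float).ravel()
def ray(n,u,v,z):
    K,R,t=cam(n); d=R.T@np.linalg.inv(K)@np.array([u,v,1.]); o=-R.T@t; return o+d*(z-o[2])/d[2]
def proj(n,p):
    K,R,t=cam(n); q=K@(R@np.array(p,float)+t); return q[:2]/q[2]
def cloud(n,D):
    K,R,t=cam(n); v,u=np.mgrid[:D.shape[0],:D.shape[1]]
    P=np.stack([(u-K[0,2])/K[0,0]*D,(v-K[1,2])/K[1,1]*D,D],-1); return (P-t)@R
def grab(n,f):
    im,D=bot.grab_frame(n); np.savez(f"pics/{f}.npz",im=im,D=D); cv2.imwrite(f"pics/{f}.png",cv2.resize(im[:,:,::-1],(800,600),interpolation=cv2.INTER_CUBIC)); return im,D
E
python3 - <<'E'
from h import *
for n in("scene","top"):
    grab(n,n+"0"); K,R,t=cam(n); print(n,(-R.T@t).round(3),K[0,0])
print(bot.get_obs(),bot.finger_overhang)
E
```

```text
scene [-0.252 -0.243  1.167] 450.79331126287303
top [0.304 0.211 1.406] 385.6506633703752
{'clock': 0.1, 'joint_pos': array([ 1.08950347e+00,  4.94127055e-01,  1.34606460e+00, -7.75866918e-07,
        1.30249709e+00, -9.55057078e-02]), 'qd': array([-1.22649874e-03, -1.06165572e-03, -2.13389715e-03,  9.34388892e-04,
        3.70914768e-04,  1.06721979e-05]), 'tau': array([ 9.65538165e-04, -8.83601332e+01, -3.84563756e+01,  3.66508948e-05,
        5.45475312e-03, -4.73516923e-05]), 'position': array([0.23502567, 0.57876656, 0.2189577 ]), 'orientation': array([ 1.91699474e-01,  9.81453520e-01, -5.25518911e-04, -1.55515774e-04]), 'wrist_force': array([-0.43628877, -0.24925143,  0.17496931]), 'torque': array([0.00317067, 0.00198578, 0.00418875]), 'grasp_force': 0.0, 'grip_width': 0.08503771509111835} 0.014
```

View pics/scene0.png

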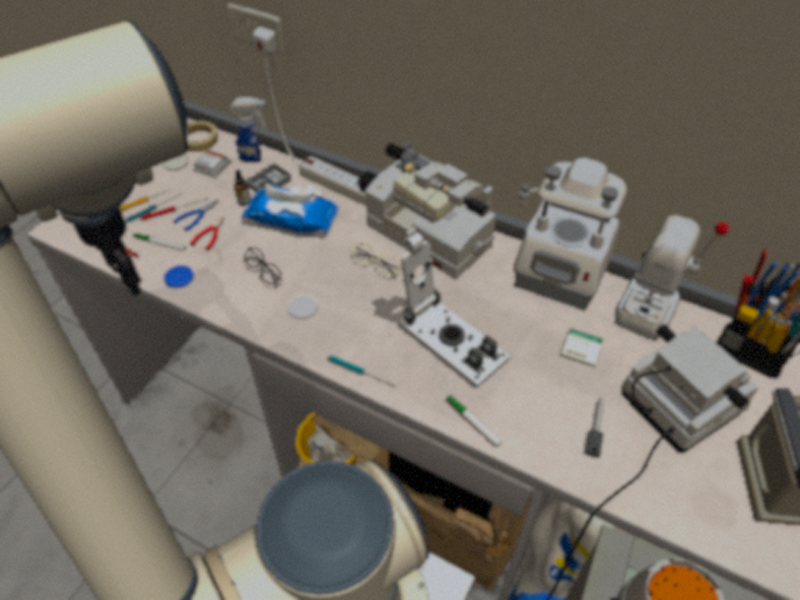

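View pics/top0.png

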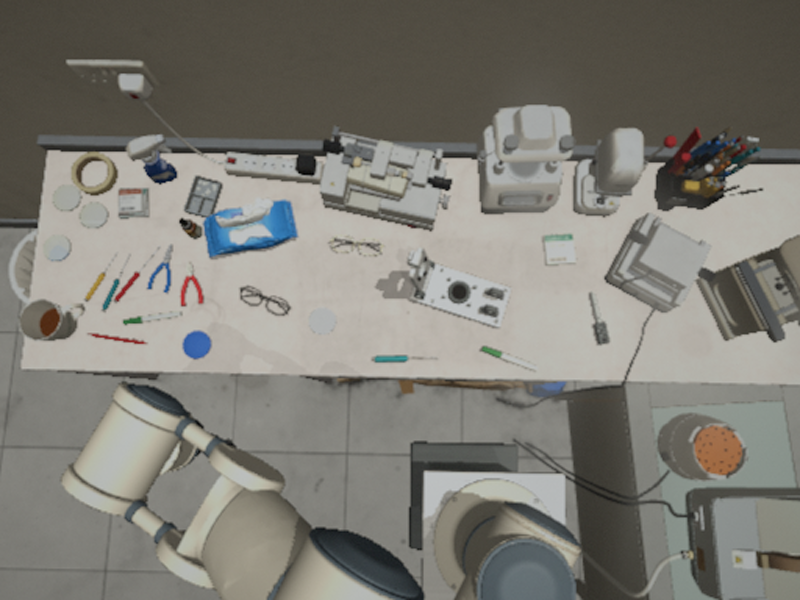

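The scene shows the jig near (455,340) with its leaf up. In the top view (800 px scale) the jig is at (460,293) with the leaf hinge at (420,270) and the fork at (490,300). The pin is at (598,318) with its handle towards the robot.

Blank candidates: white disc (321,320), discs at the left end (67,197), (94,214), (57,247), and the blue one (196,345). I'll measure diameters and heights and confirm with a crop.

```bash
python3 - <<'E'
from h import *
d=np.load("pics/top0.npz"); im,D=d["im"],d["D"]; P=cloud("top",D)
s=512/800
K,R,t=cam("top")
# discs
for (u,v) in [(321,320),(67,197),(94,214),(57,247),(196,345)]:
    u,v=int(u*s),int(v*s); p=P[v-1:v+2,u-1:u+2].reshape(-1,3); zz=np.median(p[:,2])
    g=im[v-28:v+28,max(u-28,0):u+28].astype(int); bg=np.median(g.reshape(-1,3),0)
    m=(np.abs(g-bg).sum(-1)>24).astype(np.uint8)
    n,l,st,ce=cv2.connectedComponentsWithStats(m)
    print("disc",u,v,"z",zz.round(4),np.median(p,0).round(3),im[v,u],bg,[(st[i].tolist(),(ce[i]+[max(u-28,0),v-28]).round(1).tolist()) for i in range(1,n) if st[i,4]>60])
# depth height mask
def comp(lo,hi,x0,x1,y0,y1):
    m=((P[...,2]>lo)&(P[...,2]<hi)&(P[...,0]>x0)&(P[...,0]<x1)&(P[...,1]>y0)&(P[...,1]<y1))
    return m
a=ray("top",460*s,293*s,.018); print("jig approx",a)
m=comp(.012,.024,a[0]-.2,a[0]+.2,a[1]-.2,a[1]+.2).astype(np.uint8)
n,l,st,ce=cv2.connectedComponentsWithStats(m); i=1+st[1:,4].argmax()
print(st[i]); r=cv2.minAreaRect(P[l==i][:,:2].astype(np.float32)*1000); print("rect",r, np.median(P[l==i][:,2]))
desk=P[200:230,240:255,2]; print("desk z",np.median(desk),desk.std())
# crops
def crop(u,v,w): 
    u,v=int(u*s),int(v*s); c=im[max(v-w,0):v+w,max(u-w,0):u+w,::-1]; return cv2.resize(c,(390,390),interpolation=cv2.INTER_CUBIC)
cv2.imwrite("pics/c1.png",np.hstack([crop(465,290,45),crop(598,318,26)]))
cv2.imwrite("pics/c2.png",np.hstack([crop(321,320,24),crop(80,220,24)]))
E
```

```text
disc 205 204 z 0.0102 [0.489 0.404 0.01 ] [176 178 177] [186. 181. 173.] [([0, 14, 10, 13, 90], [180.8, 196.1])]
disc 42 126 z 0.0108 [0.773 1.032 0.011] [165 167 161] [166. 167. 161.] [([0, 0, 56, 56, 2425], [39.9, 124.3])]
disc 60 136 z 0.0092 [0.737 0.962 0.009] [165 168 161] [182. 176. 169.] [([1, 0, 43, 28, 588], [52.0, 121.2]), ([43, 12, 13, 21, 199], [80.7, 129.8]), ([18, 21, 20, 18, 253], [59.7, 137.2]), ([0, 42, 14, 14, 100], [38.9, 159.1])]
disc 36 158 z 0.0093 [0.649 1.042 0.009] [159 167 168] [181. 175. 168.] [([0, 0, 19, 56, 811], [15.7, 154.5]), ([26, 0, 18, 6, 81], [42.1, 132.0]), ([42, 0, 14, 17, 176], [57.3, 137.4]), ([20, 21, 18, 17, 154], [36.9, 161.1])]
disc 125 220 z 0.0088 [0.425 0.692 0.009] [ 58 102 172] [181. 176. 169.] [([18, 12, 21, 27, 352], [125.0, 218.8]), ([0, 45, 56, 11, 569], [124.1, 242.4])]
jig approx [0.55554311 0.07892954 0.018     ]
[ 263  169   65   41 1101]
rect ((557.1533203125, 76.23579406738281), (218.9564208984375, 101.2589340209961), 72.76798248291016) 0.01872891179467067
desk z 0.001309258684414806 0.06626252167051239
```

View pics/c1.png

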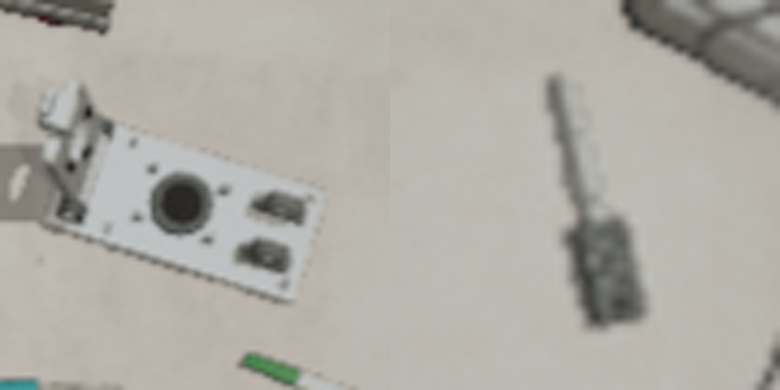

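View pics/c2.png

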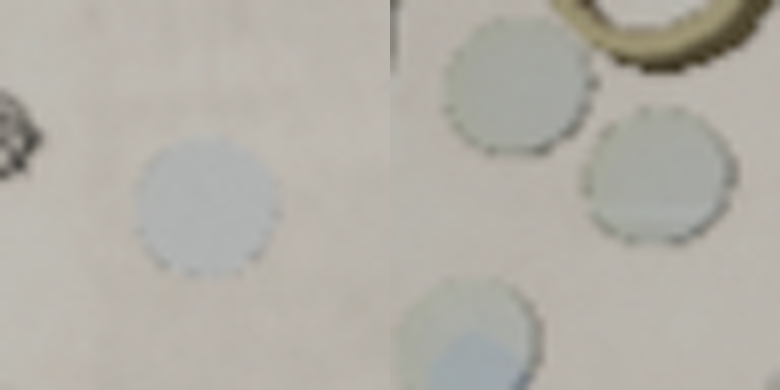

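The crop of (321,320) shows a lone whitish disc about 65 mm wide and 9 mm high. It fits the description and is in reach. The left-end discs are greenish, stacked or smoky, and out of reach at about 1.2 m, and the blue one is excluded. The pin's handle is nearest the robot and its tip points away and slightly left. Next I'll refine the poses.

```bash
cat > m.py <<'E'
from h import *
from scipy import ndimage as nd
def roi(n,shape,c,r):
    u,v=proj(n,c); Y,X=np.mgrid[:shape[0],:shape[1]]; return (abs(X-u)<r)&(abs(Y-v)<r)
def blob(m,near=None):
    l,k=nd.label(m); s=nd.sum(m,l,range(1,k+1)); i=1+int(np.argmax(s)); return l==i
def pts(n,m,z): 
    v,u=np.nonzero(m); return np.array([ray(n,a,b,z)[:2] for a,b in zip(u,v)],np.float32)
E
python3 - <<'E'
from m import *
for n in("top","scene"):
    d=np.load(f"pics/{n}0.npz"); im,D=d["im"].astype(int),d["D"]; P=cloud(n,D)
    g=cv2.GaussianBlur(d["im"],(0,0),.8).astype(int); br=g[...,2]-g[...,0]
    # blank
    m=blob((br>-6)&roi(n,D.shape,(.489,.404,.009),16)); p=pts(n,m,.009); c,w,a=cv2.minAreaRect(p*1000)
    print(n,"blank",p.mean(0).round(4),np.round(c,1),np.round(w,1),m.sum())
    # plate by depth
    m=blob((P[...,2]>.011)&(P[...,2]<.0235)&roi(n,D.shape,(.557,.076,.018),50)); p=P[m][:,:2].astype(np.float32)
    print("plate depth",cv2.minAreaRect(p*1000),np.median(P[m][:,2]))
    m2=blob((br>-4)&(g.sum(-1)>480)&roi(n,D.shape,(.557,.076,.018),50)); print("plate col",cv2.minAreaRect(pts(n,m2,.018)*1000))
    # pedestal dark
    m=blob((g.sum(-1)<330)&roi(n,D.shape,(.5587,.081,.026),11)); p=pts(n,m,.026);print("ped",p.mean(0).round(4),cv2.minAreaRect(p*1000)[:2],m.sum(),np.median(P[m][:,2]))
    # pin
    a=ray("top",598*.64,318*.64,.01); dk=(g.sum(-1)<400)&roi(n,D.shape,a,28)
    m=blob(dk); p=pts(n,m,.014); print("handle",p.mean(0).round(4),cv2.minAreaRect(p*1000))
    m=blob((g.sum(-1)<500)&roi(n,D.shape,a,28)); p=pts(n,m,.01); r=cv2.minAreaRect(p*1000); print("pin",r,m.sum())
    # leaf
    m=(P[...,2]>.15)&(P[...,2]<.26)&roi(n,D.shape,(.60,.18,.2),35); q=P[m]
    ex=np.array([.955,-.296]);ey=np.array([.296,.955]); j=(q[:,:2]-[.557,.076])
    print("leaf y,z", np.c_[j@ex,j@ey,q[:,2]][np.argsort(q[:,2])][::max(1,len(q)//12)].round(3).tolist())
E
```

```text
top blank [0.4858 0.401 ] [485.9 400.6] [59.3 58.5] 232
plate depth ((557.1533203125, 76.23579406738281), (218.9564208984375, 101.2589340209961), 72.76798248291016) 0.01860192130160475
plate col ((552.3643798828125, 67.67477416992188), (193.89453125, 97.41747283935547), 73.03475189208984)
ped [0.5565 0.0842] ((555.9713134765625, 84.71424865722656), (44.3408317565918, 43.88844299316406)) 136 0.02664961918467032
handle [ 0.5848 -0.3097] ((580.06787109375, -303.72528076171875), (84.61937713623047, 59.92949676513672), 87.41000366210938)
pin ((578.5162963867188, -303.5550842285156), (88.60702514648438, 64.02981567382812), 87.99751281738281) 289
leaf y,z [[0.02, 0.101, 0.15], [0.035, 0.106, 0.157], [-0.007, 0.107, 0.166], [-0.034, 0.119, 0.178], [-0.03, 0.12, 0.188], [-0.023, 0.116, 0.193], [-0.023, 0.113, 0.195], [-0.013, 0.109, 0.204], [0.009, 0.107, 0.216], [0.012, 0.125, 0.22], [-0.003, 0.116, 0.223], [0.008, 0.123, 0.224], [-0.006, 0.129, 0.234]]
scene blank [0.4825 0.397 ] [482.4 397.4] [51.7 56.9] 188
plate depth ((555.4497680664062, 79.388916015625), (221.79110717773438, 103.36174011230469), 73.35345458984375) 0.01758553189926537
plate col ((552.5192260742188, 67.37258911132812), (195.64715576171875, 95.22628784179688), 72.99588775634766)Traceback (most recent call last):
  File "<stdin>", line 13, in <module>
  File "m.py", line 8, in pts
    v,u=np.nonzero(m); return np.array([ray(n,a,b,z)[:2] for a,b in zip(u,v)],np.float32)
                                        ~~~^^^^^^^^^
  File "h.py", line 6, in ray
    K,R,t=cam(n); d=R.T@np.linalg.inv(K)@np.array([u,v,1.]); o=-R.T@t; return o+d*(z-o[2])/d[2]
          ~~~^^^
  File "h.py", line 4, in cam
    c=bot.calibration(n); R=cv2.Rodrigues(np.array(c["rvec"],float))[0]; return np.array(c["mtx"],float),R,np.array(c["tvec"],float).ravel()
ValueError: time passes only in moves, steps and waits
```

```bash
python3 - <<'E'
import re
s=open('h.py').read()
s=s.replace("def cam(n):\n","import functools,os,pickle\nif not os.path.exists('cal.pkl'): pickle.dump({n:bot.calibration(n) for n in('scene','top')},open('cal.pkl','wb'))\nCAL=pickle.load(open('cal.pkl','rb'))\n@functools.cache\ndef cam(n):\n").replace("c=bot.calibration(n);","c=CAL[n];")
open('h.py','w').write(s)
E
python3 - <<'E'
from m import *
for n in("top","scene"):
    d=np.load(f"pics/{n}0.npz"); im,D=d["im"].astype(int),d["D"]; P=cloud(n,D)
    g=cv2.GaussianBlur(d["im"],(0,0),.8).astype(int); br=g[...,2]-g[...,0]
    for th in(-8,-7,-5):
        m=nd.binary_opening(blob((br>th)&roi(n,D.shape,(.489,.404,.009),14))); p=pts(n,m,.009); c,r=cv2.minEnclosingCircle(p*1000)
        print(n,"blank",th,p.mean(0).round(4),np.round(c,1),round(r,1),m.sum())
    for th in(250,300,330):
        m=blob((g.sum(-1)<th)&roi(n,D.shape,(.5587,.081,.026),11)); p=pts(n,m,.026);print("ped",p.mean(0).round(4),np.round(cv2.minAreaRect(p*1000)[1],1))
    a=ray("top",598*.64,318*.64,.01); R=roi(n,D.shape,a,22)
    m=blob((g.sum(-1)<380)&R); h=pts(n,m,.012); r=cv2.minAreaRect(h*1000); print("handle",h.mean(0).round(4),r,m.sum())
    bg=np.median(g[R].sum(-1)); m=blob((g.sum(-1)<bg-45)&R); p=pts(n,m,.010); r=cv2.minAreaRect(p*1000); print("pin",bg,r,m.sum())
    c=p.mean(0); w,V=np.linalg.eigh(np.cov((p-c).T)); print("axis yaw",np.arctan(V[1,1]/V[0,1]))
E
```

```text
top blank -8 [0.4858 0.4009] [486.2 401.1] 32.7 246
top blank -7 [0.486  0.4009] [485.8 400.6] 32.4 240
top blank -5 [0.4856 0.4012] [485.5 401.2] 30.7 223
ped [0.5574 0.0834] [36.  36.7]
ped [0.5572 0.0838] [40.9 40. ]
ped [0.5565 0.0842] [44.3 43.9]
handle [ 0.4698 -0.2476] ((470.7864074707031, -247.39376831054688), (50.55373001098633, 29.077234268188477), 10.532893180847168) 105
pin 547.0 ((504.0346984863281, -241.9405517578125), (127.256591796875, 37.88139724731445), 10.503706932067871) 241
axis yaw 0.23323451310046814
scene blank -8 [0.4823 0.3973] [482.4 397.5] 30.7 205
scene blank -7 [0.4826 0.3972] [482.7 398.1] 30.1 192
scene blank -5 [0.4829 0.3966] [482.6 396. ] 29.0 180
ped [0.5542 0.0817] [43.6 41.8]
ped [0.554  0.0817] [48.5 44.9]
ped [0.554  0.0816] [49.6 48.4]
handle [ 0.4727 -0.248 ] ((494.7719421386719, -243.7939453125), (115.2895736694336, 29.525243759155273), 11.427852630615234) 203
pin 528.0 ((502.7098083496094, -242.341552734375), (135.31272888183594, 36.33014678955078), 11.220247268676758) 361
axis yaw 0.2041550821101918
```

Both cameras agree within about 3 mm. Averages: blank (.484,.399), nest (.5555,.083), jig yaw −17°, pin yaw about +12.7°. Moving above the blank.

```bash
python3 -m crank '{"grip":[75,75,75,75,75,75,75,75,75,75,75],"dp":[[2,-1.5,-0.5],[4,-3,-1],[6,-4.5,-2],[8.3,-6,-3.6],[8.3,-6,-3.6],[8.3,-6,-3.6],[8.3,-6,-3.6],[8.3,-6,-3.6],[8.3,-6,-3.6],[8.3,-6,-3.6],[8.3,-6,-3.6]],"rot":[[0,0,-2],[0,0,-4],[0,0,-6],[0,0,-8],[0,0,-10],[0,0,-12],[0,0,-14],[0,0,-16],[0,0,-17],[0,0,-17],[0,0,-17]]}'; python3 -c "
from plant import bot
print(bot.finger_overhang,bot.get_obs()['joint_pos'])"
```

```text
clock: 1.48
position: [0.4841, 0.399, 0.1113]
orientation: [0.804, 0.595, -0.0, -0.0]
wrist_force: [-0.1, 0.0, -0.0]
grip_width: 0.0752
grasp_force: 0.0
0.014 [ 5.94214856e-01  6.11723327e-01  1.45541119e+00 -1.26556054e-05
  1.07476132e+00  8.90522092e-01]
```

```bash
python3 -m crank '{"grip":[75,75,75,75],"dp":[[0,0,-2],[0,0,-3.1],[0,0,-3.15],[0,0,-3.15]],"rot":[[0,0,0],[0,0,0],[0,0,0],[0,0,0]]}'; python3 - <<'E'
from h import *
im,D=grab("top","top1"); im2,_=grab("scene","scene1")
u,v=map(int,proj("top",(.484,.399,.01))); a=im[v-28:v+28,u-28:u+28]
u,v=map(int,proj("scene",(.484,.399,.01))); b=im2[v-28:v+28,u-28:u+28]
cv2.imwrite("pics/c3.png",cv2.resize(np.hstack([a,b])[:,:,::-1],(800,400),interpolation=cv2.INTER_CUBIC))
E
```

```text
clock: 1.98
position: [0.4848, 0.3995, 0.0181]
orientation: [0.804, 0.594, 0.001, 0.0]
wrist_force: [0.5, 0.3, 0.4]
grip_width: 0.0753
grasp_force: 0.0
```

View pics/c3.png

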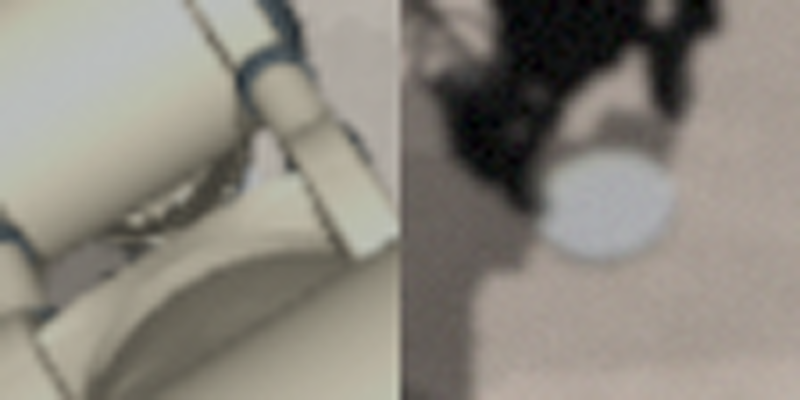

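The fingers stand to the left (tip ≈(530,210)) and upper right (tip ≈(675,115)) of the blank (605,205). I'll compare with the predicted tip positions.

```bash
python3 - <<'E'
from h import *
u0,v0=map(int,proj("scene",(.484,.399,.01)))
c=np.array([.4848,.3995]); e=np.array([.955,-.296])
for z in(.004,.012,.020):
  for s in(-.0376,.0376):
    q=proj("scene",(*(c+s*e),z)); print(z,s,((q-[u0-28,v0-28])*400/56+[400,0]).round())
d=bot.get_obs();print(proj("scene",(.4823,.3973,.009))-[u0-28,v0-28])
im=np.load("pics/scene1.npz")["im"]; D=np.load("pics/scene1.npz")["D"]; P=cloud("scene",D)
m=(im.sum(-1)<150)&(P[...,2]>0)&(P[...,2]<.06)&(abs(P[...,0]-.485)<.09)&(abs(P[...,1]-.4)<.09)
q=P[m]; j=q[:,:2]-c; f=np.array([.296,.955])
for s in(-1,1):
  k=(s*(j@e)>0.02); o=np.c_[j@e,j@f,q[:,2]][k]; o=o[np.argsort(o[:,2])]; print(o[:14].round(3).tolist())
E
```

```text
0.004 -0.0376 [541. 252.]
0.004 0.0376 [666. 166.]
0.012 -0.0376 [539. 241.]
0.012 0.0376 [665. 155.]
0.02 -0.0376 [537. 230.]
0.02 0.0376 [663. 144.]
[28.56732528 28.96161541]
[[-0.044, -0.004, 0.056], [-0.049, -0.006, 0.057], [-0.047, -0.008, 0.057]]
[[0.022, 0.08, 0.003], [0.039, -0.004, 0.048], [0.037, -0.001, 0.053], [0.038, -0.005, 0.054], [0.038, 0.0, 0.055], [0.039, -0.009, 0.057]]
```

```bash
python3 - <<'E'
from h import *
c=np.array([.4848,.3995]); e=np.array([.955,-.296]); f=np.array([.296,.955])
d=np.load("pics/scene1.npz"); im=d["im"];P=cloud("scene",d["D"]); j=P[...,:2]-c; a=j@e;b=j@f
m=(abs(abs(a)-.045)<.015)&(abs(b)<.02)&(P[...,2]>.006)&(P[...,2]<.07)
o=np.c_[a[m],b[m],P[...,2][m],im[m]]; o=o[np.argsort(o[:,2])]; print(len(o)); [print(r.round(3).tolist()) for r in o[:24]]
E
```

```text
73
[-0.034, 0.008, 0.006, 129.0, 123.0, 118.0]
[-0.045, -0.0, 0.006, 144.0, 137.0, 128.0]
[0.031, 0.003, 0.008, 154.0, 156.0, 152.0]
[-0.031, 0.001, 0.009, 155.0, 155.0, 154.0]
[0.037, 0.006, 0.041, 103.0, 95.0, 91.0]
[-0.041, -0.008, 0.042, 108.0, 107.0, 103.0]
[0.04, 0.014, 0.043, 125.0, 117.0, 112.0]
[0.038, -0.004, 0.044, 73.0, 69.0, 66.0]
[-0.044, -0.008, 0.044, 85.0, 83.0, 78.0]
[0.043, -0.009, 0.044, 106.0, 101.0, 95.0]
[-0.037, -0.009, 0.045, 119.0, 120.0, 119.0]
[-0.043, -0.006, 0.046, 66.0, 64.0, 62.0]
[0.036, -0.011, 0.046, 106.0, 98.0, 94.0]
[0.039, -0.008, 0.046, 76.0, 70.0, 69.0]
[-0.041, -0.008, 0.047, 85.0, 84.0, 81.0]
[-0.041, -0.004, 0.048, 55.0, 53.0, 51.0]
[0.037, 0.005, 0.048, 85.0, 81.0, 74.0]
[0.039, -0.004, 0.048, 49.0, 45.0, 45.0]
[0.038, 0.006, 0.051, 76.0, 71.0, 69.0]
[0.035, -0.003, 0.051, 74.0, 68.0, 67.0]
[0.04, -0.008, 0.051, 56.0, 52.0, 54.0]
[0.038, 0.011, 0.051, 121.0, 113.0, 107.0]
[0.041, -0.011, 0.052, 87.0, 80.0, 78.0]
[-0.048, -0.008, 0.052, 54.0, 50.0, 48.0]
```

```bash
python3 - <<'E'
from h import *
im,D=grab("scene","scene2"); s=bot.get_obs(); c=s["position"][:2]; print(s["position"],s["clock"])
e=np.array([.955,-.296]); f=np.array([.296,.955])
P=cloud("scene",D); j=P[...,:2]-c; a=j@e;b=j@f
m=(abs(abs(a)-.045)<.015)&(abs(b)<.02)&(P[...,2]>.011)&(P[...,2]<.07)
o=np.c_[a[m],b[m],P[...,2][m]]; o=o[np.argsort(o[:,2])]; print(o[:6].round(3).tolist())
E
```

```text
[0.48502394 0.3996775  0.01863412] 2.125
[[-0.039, -0.004, 0.035], [0.039, -0.002, 0.041], [-0.041, -0.003, 0.042], [-0.044, -0.007, 0.042], [-0.037, -0.008, 0.043], [0.039, 0.002, 0.043]]
```

```bash
python3 -m crank '{"grip":[75,75],"dp":[[0,0,-0.15],[0,0,-0.15]],"rot":[[0,0,0],[0,0,0]]}';python3 -m crank '{"grip":[75,75],"dp":[[0,0,-0.15],[0,0,-0.15]],"rot":[[0,0,0],[0,0,0]]}'
```

```text
clock: 2.38
position: [0.4841, 0.399, 0.0125]
orientation: [0.804, 0.594, 0.0, 0.0]
wrist_force: [-0.4, 0.8, -0.1]
grip_width: 0.0753
grasp_force: 0.0
clock: 2.62
position: [0.484, 0.3989, 0.0076]
orientation: [0.804, 0.594, -0.0, -0.0]
wrist_force: [-0.4, -0.5, -0.7]
grip_width: 0.0752
grasp_force: 0.0
```

```bash
python3 -m crank '{"grip":[70,66,62,60,60],"dp":[[0,0,0],[0,0,0],[0,0,0],[0,0,0],[0,0,0]],"rot":[[0,0,0],[0,0,0],[0,0,0],[0,0,0],[0,0,0]]}'; python3 - <<'E'
from h import *
im,D=grab("scene","scene3"); s=bot.get_obs(); c=s["position"][:2]
e=np.array([.955,-.296]); f=np.array([.296,.955])
P=cloud("scene",D); j=P[...,:2]-c; a=j@e;b=j@f
m=(abs(abs(a)-.045)<.015)&(abs(b)<.02)&(P[...,2]>.011)&(P[...,2]<.07)
o=np.c_[a[m],b[m],P[...,2][m]]; o=o[np.argsort(o[:,2])]; print(o[:6].round(3).tolist())
u,v=map(int,proj("scene",(.484,.399,.01))); b=im[v-30:v+14,u-22:u+22]
cv2.imwrite("pics/c4.png",cv2.resize(b[:,:,::-1],(590,590),interpolation=cv2.INTER_CUBIC))
E
```

```text
clock: 3.25
position: [0.4842, 0.3991, 0.008]
orientation: [0.804, 0.594, 0.0, 0.0]
wrist_force: [-0.5, -0.7, 0.4]
grip_width: 0.0596
grasp_force: 0.0
[[0.031, -0.004, 0.025], [0.033, -0.007, 0.026], [0.031, 0.006, 0.027], [0.032, -0.004, 0.029], [0.033, -0.008, 0.031], [-0.037, -0.006, 0.031]]
```

View pics/c4.png

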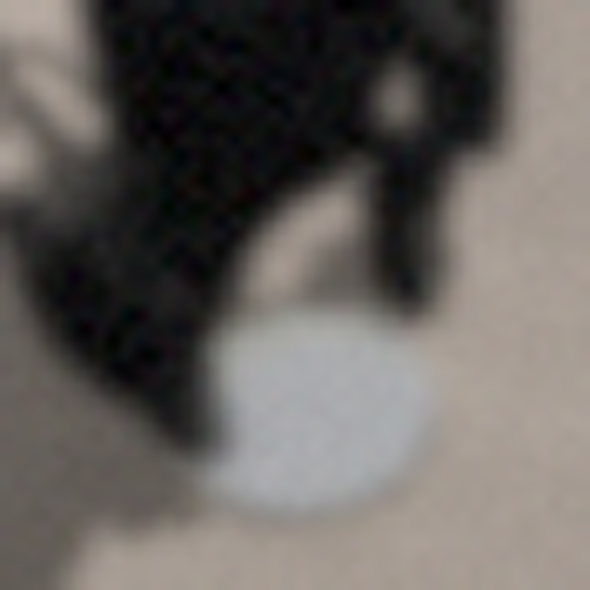

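The picture shows the fingertips (right ≈(410,310), left ≈(205,445)) closed above the blank, so the tips are higher than the nominal overhang implies. I'll reopen and feel for the desk.

```bash
python3 -m crank '{"grip":[75,75,75,75],"dp":[[0,0,0],[0,0,0],[0,0,-0.2],[0,0,-0.2]],"rot":[[0,0,0],[0,0,0],[0,0,0],[0,0,0]]}';python3 -m crank '{"grip":[75,75],"dp":[[0,0,-0.1],[0,0,-0.1]],"rot":[[0,0,0],[0,0,0]]}';python3 -m crank '{"grip":[75,75],"dp":[[0,0,-0.1],[0,0,-0.1]],"rot":[[0,0,0],[0,0,0]]}'
```

```text
clock: 3.8
position: [0.4839, 0.3988, 0.0014]
orientation: [0.804, 0.594, -0.0, -0.0]
wrist_force: [0.2, 1.0, -1.1]
grip_width: 0.0749
grasp_force: 0.0
clock: 4.05
position: [0.4841, 0.399, -0.0013]
orientation: [0.804, 0.594, -0.0, -0.0]
wrist_force: [0.2, -0.2, 0.0]
grip_width: 0.0746
grasp_force: 0.0
clock: 4.3
position: [0.4841, 0.399, -0.0043]
orientation: [0.804, 0.594, -0.0, -0.0]
wrist_force: [-0.4, 0.1, -0.0]
grip_width: 0.075
grasp_force: 0.0
```

```bash
for i in 1 2; do python3 -m crank '{"grip":[75,75],"dp":[[0,0,-0.15],[0,0,-0.15]],"rot":[[0,0,0],[0,0,0]]}'|egrep 'pos|force'; done; python3 -m crank '{"grip":[75,75],"dp":[[0,0,-0.1],[0,0,-0.1]],"rot":[[0,0,0],[0,0,0]]}'|egrep 'pos|force'; python3 - <<'E'
from h import *
im,D=grab("scene","scene4"); s=bot.get_obs(); c=s["position"][:2]
e=np.array([.955,-.296]); f=np.array([.296,.955])
P=cloud("scene",D); j=P[...,:2]-c; a=j@e;b=j@f
m=(abs(abs(a)-.045)<.015)&(abs(b)<.02)&(P[...,2]>.005)&(P[...,2]<.07)&(im.sum(-1)<330)
o=np.c_[a[m],b[m],P[...,2][m]]; o=o[np.argsort(o[:,2])]; print(o[:8].round(3).tolist())
E
```

```text
position: [0.484, 0.3989, -0.0089]
wrist_force: [0.1, 0.1, 0.1]
grasp_force: 0.0
position: [0.484, 0.3989, -0.0134]
wrist_force: [0.2, -0.4, -0.2]
grasp_force: 0.0
position: [0.4841, 0.399, -0.0162]
wrist_force: [0.0, 0.5, 0.1]
grasp_force: 0.0
[[-0.051, -0.003, 0.005], [0.039, -0.003, 0.007], [0.038, -0.009, 0.007], [-0.037, -0.007, 0.008], [0.039, 0.009, 0.008], [-0.045, -0.007, 0.008], [0.037, 0.0, 0.011], [0.039, -0.008, 0.012]]
```

```bash
python3 -m crank '{"grip":[71,68,65,62,60,60,60],"dp":[[0,0,0],[0,0,0],[0,0,0],[0,0,0],[0,0,0],[0,0,0],[0,0,0]],"rot":[[0,0,0],[0,0,0],[0,0,0],[0,0,0],[0,0,0],[0,0,0],[0,0,0]]}'
```

```text
clock: 5.98
position: [0.4844, 0.3991, -0.0153]
orientation: [0.804, 0.594, 0.0, 0.0]
wrist_force: [-1.5, -2.6, 12.2]
grip_width: 0.0605
grasp_force: 44.8
```

```bash
python3 -m crank '{"grip":[58,58,58,58],"dp":[[0,0,0.5],[0,0,1],[0,0,2],[0,0,2]],"rot":[[0,0,0],[0,0,0],[0,0,0],[0,0,0]]}'; python3 - <<'E'
from h import *
im,D=grab("scene","scene5")
u,v=map(int,proj("scene",(.484,.399,.04))); b=im[v-30:v+30,u-30:u+30]
cv2.imwrite("pics/c5.png",cv2.resize(b[:,:,::-1],(590,590),interpolation=cv2.INTER_CUBIC))
E
```

```text
clock: 6.48
position: [0.4855, 0.4, 0.0469]
orientation: [0.804, 0.594, 0.002, 0.0]
wrist_force: [-0.1, 0.4, 0.1]
grip_width: 0.0596
grasp_force: 63.6
```

View pics/c5.png

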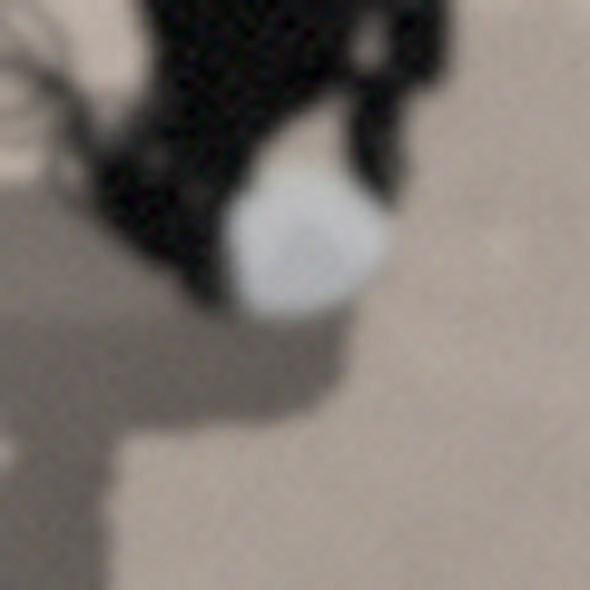

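The blank is lifted between the fingers (centre ≈(305,240)). The width of 59.6 mm is suspicious, so I'll check its position and tilt from depth.

```bash
python3 - <<'E'
from m import *
d=np.load("pics/scene5.npz"); im,D=d["im"],d["D"]; n="scene"; P=cloud(n,D)
g=cv2.GaussianBlur(im,(0,0),.6).astype(int); br=g[...,2]-g[...,0]
m=blob((br>-7)&(g.sum(-1)>380)&roi(n,D.shape,(.484,.399,.06),22))
q=P[m]; q=q[(q[:,2]>.03)&(q[:,2]<.1)]
z0=np.median(q[:,2]); A=np.c_[q[:,:2]-q[:,:2].mean(0),np.ones(len(q))]; s=np.linalg.lstsq(A,q[:,2],rcond=None)[0]; print("plane",s,z0,len(q))
p=pts(n,m,z0); c=p.mean(0); e=np.array([.955,-.296]); f=np.array([.296,.955]); t=np.array([.4855,.400])-[.0015,.0015]
print("centre",c,p.max(0)-p.min(0),"rel e,f",(c-t)@e,(c-t)@f, np.ptp(p@e),np.ptp(p@f),((p@f).max()+(p@f).min())/2-t@f)
u=np.argwhere(m); print(u.min(0),u.max(0))
E
```

```text
plane [-0.02852833  0.04411261  0.0693337 ] 0.06946475590073359 180
centre [0.48693174 0.39599195] [0.06028131 0.05433393] rel e,f 0.0035421953186989025 -0.0015273911716938175 0.05589612016081813 0.060432068109512294 0.00012769018983838087
[177 186] [190 201]
```

```bash
python3 -m crank '{"grip":[58,58,58,58,58,58,58,58,58,58,58,58],"dp":[[-1,-1.2,0.8],[-2.1,-2.5,1.2],[-2.6,-4,1.2],[-2.8,-5.6,1.2],[-2.8,-7.2,1.2],[-2.4,-8.8,1.2],[-1.5,-9.8,1.2],[0,-10.1,1.2],[1.4,-10.4,1.2],[2.38,-10.53,1.2],[2.38,-10.53,0.6],[2.38,-10.53,0.1]],"rot":[[0,0,0],[0,0,0],[0,0,0],[0,0,0],[0,0,0],[0,0,0],[0,0,0],[0,0,0],[0,0,0],[0,0,0],[0,0,0],[0,0,0]]}';python3 -m crank '{"grip":[58,58],"dp":[[0,0,0],[0,0,0]],"rot":[[0,0,0],[0,0,0]]}'; python3 - <<'E'
from h import *
im,D=grab("scene","scene6"); im2,_=grab("top","top6")
u,v=map(int,proj("scene",(.5555,.083,.05))); a=im[v-30:v+30,u-35:u+25]
u,v=map(int,proj("top",(.5555,.083,.05))); b=im2[v-30:v+30,u-30:u+30]
cv2.imwrite("pics/c6.png",cv2.resize(np.hstack([a,b])[:,:,::-1],(800,400),interpolation=cv2.INTER_CUBIC))
E
```

```text
clock: 8.02
position: [0.5551, 0.0831, 0.0459]
orientation: [0.804, 0.594, -0.0, -0.0]
wrist_force: [-0.1, -0.3, -0.2]
grip_width: 0.0597
grasp_force: 63.8
clock: 8.28
position: [0.5554, 0.0833, 0.0473]
orientation: [0.804, 0.594, -0.0, -0.0]
wrist_force: [0.1, -0.6, 0.3]
grip_width: 0.0604
grasp_force: 63.7
```

View pics/c6.png

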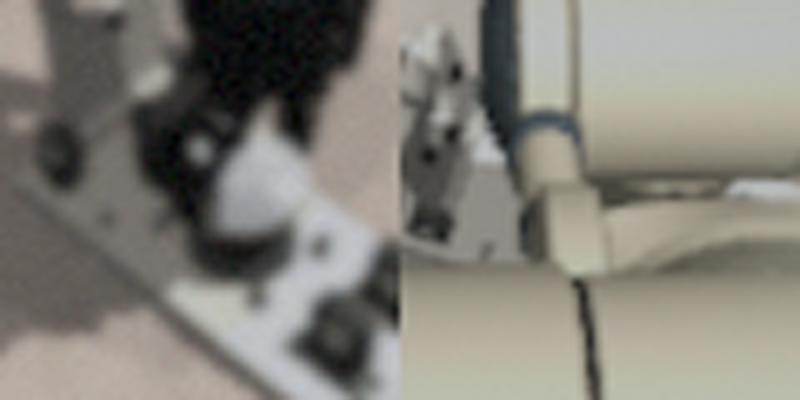

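The blank hangs over the pedestal. The two right-hand dowels show as dark dots at ≈(258,297) and (320,245), so I'll locate the nest from them relative to the blank in the same view.

```bash
python3 - <<'E'
from m import *
d=np.load("pics/scene6.npz"); im,D=d["im"],d["D"]; n="scene"; P=cloud(n,D)
u0,v0=map(int,proj("scene",(.5555,.083,.05))); u0-=35; v0-=30
e=np.array([.956,-.292]); f=np.array([.292,.956]); N=np.array([.5555,.083])
g=im.astype(float).sum(-1); Y,X=np.mgrid[:384,:512]
for (a,b) in [(258,297),(320,245),(105,215)]:
    u,v=u0+a/6.667-.5,v0+b/6.667-.5; w=np.clip(np.median(g[int(v)-4:int(v)+5,int(u)-4:int(u)+5])-40-g,0,None)*(np.hypot(X-u,Y-v)<3.2)
    uu,vv=(w*X).sum()/w.sum(),(w*Y).sum()/w.sum(); q=ray(n,uu,vv,.030)[:2]
    print((uu,vv),q,"jig rel nest",(q-N)@e,(q-N)@f)
gg=cv2.GaussianBlur(im,(0,0),.6).astype(int); br=gg[...,2]-gg[...,0]
m=blob((gg.sum(-1)>400)&(P[...,2]>.055)&(P[...,2]<.09)&roi(n,D.shape,(.5555,.083,.07),16))
p=pts(n,m,np.median(P[m][:,2])); print("blank z",np.median(P[m][:,2]),(p.mean(0)-N)@e,(p.mean(0)-N)@f,"ranges",((p-N)@e).min(),((p-N)@e).max(),((p-N)@f).min(),((p-N)@f).max())
E
```

```text
(np.float64(290.8835770528684), np.float64(221.5506186726659)) [0.5286941  0.06191782] jig rel nest -0.0194704474402972 -0.027981885543011058
(np.float64(300.3115264797508), np.float64(215.6209761163032)) [0.56373411 0.04598764] jig rel nest 0.01867942163295793 -0.03297945136689813
(np.float64(268.5967741935484), np.float64(211.43548387096774)) [0.53043899 0.14123372] jig rel nest -0.040962568625777976 0.048353626687086045
blank z 0.06985681421214786 0.0047122078506946635 -0.008294161150693896 ranges -0.02453287783575057 0.029190592673301704 -0.02992950772726536 0.015710881104230877
```

```bash
python3 -m crank '{"grip":[58,58,58,58],"dp":[[0,0,-0.5],[0,0,-0.85],[0,0,-0.95],[0,0,-0.95]],"rot":[[0,0,0],[0,0,0],[0,0,0],[0,0,0]]}'|egrep 'pos|force|wid';python3 -m crank '{"grip":[58,58],"dp":[[0,0,-0.13],[0,0,-0.13]],"rot":[[0,0,0],[0,0,0]]}'|egrep 'pos|force|wid'; python3 -m crank '{"grip":[58,58],"dp":[[0,0,-0.1],[0,0,-0.1]],"rot":[[0,0,0],[0,0,0]]}'|egrep 'pos|force|wid'
```

```text
position: [0.5554, 0.0831, 0.0181]
wrist_force: [-0.2, 0.3, 0.6]
grip_width: 0.0598
grasp_force: 63.8
position: [0.5559, 0.0831, 0.0146]
wrist_force: [0.5, -1.3, 1.7]
grip_width: 0.0602
grasp_force: 64.0
position: [0.5562, 0.0828, 0.0115]
wrist_force: [3.6, -6.4, -1.9]
grip_width: 0.0596
grasp_force: 64.0
```

```bash
python3 -m crank '{"grip":[58,58,58],"dp":[[0.01,-0.03,0],[0.01,-0.03,-0.07],[0.01,-0.03,-0.07]],"rot":[[0,0,0],[0,0,0],[0,0,0]]}'|egrep 'pos|force|wid'; python3 -m crank '{"grip":[58,58],"dp":[[0,0,-0.06],[0,0,-0.06]],"rot":[[0,0,0],[0,0,0]]}'|egrep 'pos|force|wid'
```

```text
position: [0.5562, 0.0822, 0.0108]
wrist_force: [-4.4, -3.7, 30.0]
grip_width: 0.0598
grasp_force: 69.8
position: [0.5563, 0.0822, 0.0105]
wrist_force: [-12.1, -4.0, 61.2]
grip_width: 0.0599
grasp_force: 76.3
```

Seated (contact exactly at the predicted height, between the dowels). Releasing and lifting clear.

```bash
python3 -m crank '{"grip":[58,66,75,75,75,75,75,75,75,75,75,75],"dp":[[0,0,0.07],[0,0,0.07],[0,0,0.07],[0,0,0.07],[0,0,0.07],[0,0,0.5],[0,0,1.5],[0,0,3.5],[0,0,5.5],[0,0,7.5],[0,0,9.1],[0,0,9.1]],"rot":[[0,0,0],[0,0,0],[0,0,0],[0,0,0],[0,0,0],[0,0,0],[0,0,0],[0,0,0],[0,0,0],[0,0,0],[0,0,0],[0,0,0]]}'; python3 - <<'E'
from m import *
n="scene"
im,D=grab(n,"scene7"); P=cloud(n,D)
u,v=map(int,proj(n,(.5555,.083,.08))); a=im[v-40:v+30,u-40:u+30]
cv2.imwrite("pics/c7.png",cv2.resize(a[:,:,::-1],(590,590),interpolation=cv2.INTER_CUBIC))
e=np.array([.956,-.292]); f=np.array([.292,.956]); C=np.array([.5547,.0774])
j=P[...,:2]-C; Y,Z=j@f,P[...,2]; X=j@e
m=(abs(X)<.03)&(Y>.085)&(Y<.16)&(Z>.12)&(Z<.25)
print("leaf angle pts", np.c_[X[m],Y[m],Z[m],np.arctan2(Z[m]-.047,-(Y[m]-.09))][::12].round(3).tolist())
E
```

```text
clock: 11.5
position: [0.5574, 0.0824, 0.2854]
orientation: [0.804, 0.594, 0.003, 0.002]
wrist_force: [-0.4, 0.2, 0.0]
grip_width: 0.0747
grasp_force: 0.0
leaf angle pts [[0.011, 0.132, 0.232, 1.793], [0.0, 0.125, 0.232, 1.756], [-0.006, 0.127, 0.226, 1.775], [-0.0, 0.12, 0.223, 1.739], [0.001, 0.117, 0.221, 1.723], [0.003, 0.115, 0.217, 1.714], [-0.001, 0.111, 0.218, 1.692], [-0.003, 0.113, 0.214, 1.707], [-0.01, 0.114, 0.214, 1.711], [-0.01, 0.123, 0.203, 1.778], [-0.012, 0.129, 0.196, 1.828], [0.025, 0.114, 0.18, 1.75], [0.018, 0.112, 0.183, 1.729], [0.018, 0.112, 0.178, 1.735], [0.017, 0.115, 0.172, 1.766], [-0.002, 0.113, 0.183, 1.741], [-0.021, 0.116, 0.19, 1.748], [0.026, 0.11, 0.16, 1.747], [0.007, 0.109, 0.171, 1.719], [-0.009, 0.11, 0.178, 1.721], [-0.023, 0.114, 0.181, 1.745], [0.023, 0.107, 0.152, 1.731], [0.005, 0.107, 0.16, 1.72], [-0.005, 0.11, 0.161, 1.741], [-0.022, 0.109, 0.17, 1.728], [-0.028, 0.108, 0.171, 1.716], [-0.029, 0.107, 0.169, 1.706], [-0.018, 0.11, 0.153, 1.756], [0.019, 0.106, 0.123, 1.782], [-0.019, 0.099, 0.149, 1.663], [-0.024, 0.103, 0.137, 1.71]]
```

View pics/c7.png

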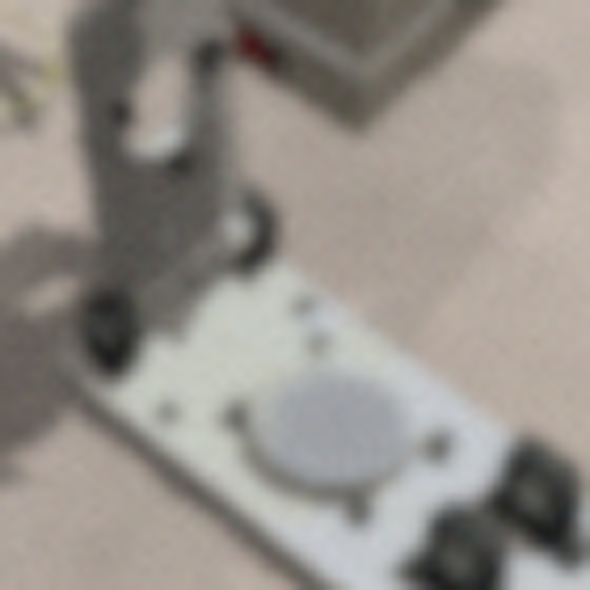

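The blank sits flat among the four dowels (centre (330,425)), and the leaf is at about 1.75 rad. Going over the leaf with a closed gripper, then down on its left side.

```bash
python3 -m crank '{"grip":[0,0,0,0,0,0,0,0,0,0],"dp":[[0.4,1.5,0.3],[1,3.3,0.3],[1.6,5,0.2],[1.81,5.9,0],[1.81,5.9,0],[1.81,5.9,0],[1.81,5.9,-1.5],[1.81,5.9,-3],[1.81,5.9,-3.35],[1.81,5.9,-3.35]],"rot":[[0,0,0],[0,0,0],[0,0,0],[0,0,0],[0,0,0],[0,0,0],[0,0,0],[0,0,0],[0,0,0],[0,0,0]]}'; python3 - <<'E'
from h import *
n="scene"
im,D=grab(n,"scene8"); P=cloud(n,D); s=bot.get_obs(); c=s["position"]; print(c)
f=np.array([.292,.956]);e=np.array([.956,-.292]);C=np.array([.5547,.0774]); print("jig",(c[:2]-C)@e,(c[:2]-C)@f)
j=P[...,:2]-c[:2]; m=(abs(j@e)<.04)&(abs(j@f)<.03)&(P[...,2]>.12)&(im.sum(-1)<200); q=np.c_[j@e,j@f,P[...,2]][m]; q=q[np.argsort(q[:,2])]; print(q[:10].round(3).tolist())
z=q[:,2]; k=z<z.min()+.025; print(q[k].min(0),q[k].max(0))
E
```

```text
clock: 12.8
position: [0.6104, 0.2586, 0.1809]
orientation: [0.805, 0.594, -0.0, 0.0]
wrist_force: [0.1, -0.9, 0.2]
grip_width: 0.0002
grasp_force: 0.0
[0.6109739  0.25898333 0.18186845]
jig 0.000775515126567268 0.19002564716826661Traceback (most recent call last):
  File "<stdin>", line 5, in <module>
IndexError: boolean index did not match indexed array along axis 1; size of axis is 1536 but size of corresponding boolean axis is 512
```

```bash
python3 - <<'E'
from h import *
d=np.load("pics/scene8.npz"); im=d["im"];P=cloud("scene",d["D"]); c=np.array([.611,.259])
f=np.array([.292,.956]);e=np.array([.956,-.292])
j=P[...,:2]-c; m=(abs(j@e)<.04)&(abs(j@f)<.03)&(P[...,2]>.12)&(im.sum(-1)<200); q=np.stack([j@e,j@f,P[...,2]],-1)[m]; q=q[np.argsort(q[:,2])]; print(q[:10].round(3).tolist())
k=q[:,2]<q[:,2].min()+.03; print(q[k].min(0),q[k].max(0))
E
```

```text
[[-0.007, -0.007, 0.195], [-0.003, -0.008, 0.198], [-0.007, -0.007, 0.2], [0.003, -0.011, 0.2], [-0.004, -0.005, 0.201], [-0.003, -0.012, 0.201], [-0.001, -0.01, 0.202], [-0.01, -0.007, 0.202], [0.004, -0.01, 0.203], [-0.004, -0.009, 0.204]]
[-0.01464101 -0.01210261  0.19529134] [0.00419275 0.00345953 0.2250002 ]
```

```bash
python3 -m crank '{"grip":[0,0,0,0,0,0,0,0,0],"dp":[[-0.24,-0.8,0],[-0.44,-1.43,-0.05],[-0.63,-2.07,-0.1],[-0.82,-2.68,-0.2],[-0.99,-3.25,-0.27],[-1.17,-3.82,-0.33],[-1.34,-4.4,-0.5],[-1.51,-4.94,-0.73],[-1.51,-4.94,-0.73]],"rot":[[0,0,0],[0,0,0],[0,0,0],[0,0,0],[0,0,0],[0,0,0],[0,0,0],[0,0,0],[0,0,0]]}'
```

```text
clock: 13.98
position: [0.5641, 0.1097, 0.1576]
orientation: [0.805, 0.594, -0.001, -0.0]
wrist_force: [-1.1, 0.4, -0.9]
grip_width: 0.0002
grasp_force: 0.0
```

```bash
cat > leaf.py <<'E'
from h import *
import sys
im,D=grab("scene",sys.argv[1]); P=cloud("scene",D)
e=np.array([.956,-.292]); f=np.array([.292,.956]); C=np.array([.5547,.0774])
j=P[...,:2]-C; Y,Z,X=j@f,P[...,2],j@e
m=(abs(X)<.033)&(Y>-.12)&(Y<.16)&(Z>.045)&(Z<.25)&(im.sum(-1)>230)
r=np.hypot(Y-.09,Z-.047); a=np.arctan2(Z-.047,.09-Y); k=m&(r>.03)&(r<.18)
print(k.sum(),np.percentile(a[k],[5,25,50,75,95]).round(3), bot.get_obs()["position"].round(4))
E
python3 leaf.py s9
```

```text
206 [0.032 0.942 1.004 1.065 1.131] [0.5647 0.1105 0.158 ]
```

```bash
python3 -m crank '{"grip":[0,0,0,0,0,0,0,0,0],"dp":[[-0.15,-0.48,-0.33],[-0.29,-0.94,-0.72],[-0.41,-1.34,-1.17],[-0.51,-1.67,-1.67],[-0.6,-1.98,-2.2],[-0.66,-2.17,-2.77],[-0.7,-2.29,-3.37],[-0.72,-2.36,-3.6],[-0.72,-2.36,-3.6]],"rot":[[0,0,0],[0,0,0],[0,0,0],[0,0,0],[0,0,0],[0,0,0],[0,0,0],[0,0,0],[0,0,0]]}';python3 -m crank '{"grip":[0,0,0],"dp":[[0,0,-0.13],[0,0,-0.2],[0,0,-0.2]],"rot":[[0,0,0],[0,0,0],[0,0,0]]}'
```

```text
clock: 15.15
position: [0.5428, 0.0399, 0.0498]
orientation: [0.804, 0.594, -0.0, -0.0]
wrist_force: [0.8, 0.5, 0.5]
grip_width: 0.0003
grasp_force: 0.0
clock: 15.52
position: [0.5433, 0.0404, 0.0444]
orientation: [0.804, 0.594, 0.0, 0.0]
wrist_force: [0.1, 0.7, -0.6]
grip_width: 0.0002
grasp_force: 0.0
```

```bash
for i in 1 2 3; do python3 -m crank '{"grip":[0,0],"dp":[[0,0,-0.08],[0,0,-0.08]],"rot":[[0,0,0],[0,0,0]]}'|egrep 'pos|wrist'; done; python3 leaf.py s10
```

```text
position: [0.5432, 0.0403, 0.0418]
wrist_force: [-0.9, 0.1, -0.2]
position: [0.5434, 0.0403, 0.0401]
wrist_force: [-3.3, -0.2, 15.7]
position: [0.5436, 0.0403, 0.0397]
wrist_force: [-14.2, 0.0, 60.7]
520 [0.006 0.04  0.066 0.102 0.184] [0.5437 0.0402 0.0397]
```

Leaf is on its firm stop (about 60 N reached, depth angle ≈0). Lifting off and refining the pin's pose from the first images.

```bash
python3 -m crank '{"grip":[0,0,40,40,40,40],"dp":[[0,0,0.3],[0,0,1.5],[-0.3,-1,3],[-0.7,-3,4],[-1.2,-5,4],[-1.2,-5,4]],"rot":[[0,0,0],[0,0,0],[0,0,0],[0,0,0],[0,0,0],[0,0,0]]}'; python3 leaf.py s11; python3 - <<'E'
from m import *
for n in("top","scene"):
    d=np.load(f"pics/{n}0.npz"); im,D=d["im"],d["D"]; g=im.astype(float).sum(-1)
    g=cv2.GaussianBlur(g,(0,0),.7)
    c0=np.array([.503,-.242]); ax=np.array([np.cos(.2),np.sin(.2)]); ay=np.array([-ax[1],ax[0]])
    S=np.arange(-.075,.085,.005); T=np.arange(-.03,.0301,.001)
    for z,rng in((.013,(-.065,-.01)),(.009,(-.002,.064))):
        out=[]
        for s in S:
            if not rng[0]<s<rng[1]: continue
            uv=np.array([proj(n,(*(c0+s*ax+t*ay),z)) for t in T],np.float32)
            v=cv2.remap(g.astype(np.float32),uv[:,0],uv[:,1],cv2.INTER_LINEAR).ravel()
            w=np.clip(np.median(np.r_[v[:8],v[-8:]])-40-v,0,None)
            if w.sum()>0: out.append((s,(w*T).sum()/w.sum(),(w>40).sum()))
        o=np.array(out); pf=np.polyfit(o[:,0],o[:,1],1); print(n,z,"yaw",.2+np.arctan(pf[0]),"mid off",pf[1]*1000,o[:,2].tolist(),(o[:,1]*1000).round(1).tolist())
    prof=[]
    for s in S:
        uv=np.array([proj(n,(*(c0+s*ax+t*ay),.012)) for t in np.arange(-.004,.0041,.002)],np.float32); prof.append(int(cv2.remap(g.astype(np.float32),uv[:,0],uv[:,1],cv2.INTER_LINEAR).mean()))
    print(dict(zip((S*1000).round().astype(int).tolist(),prof)))
E
```

```text
clock: 17.08
position: [0.5067, -0.1131, 0.1576]
orientation: [0.806, 0.592, 0.0, 0.001]
wrist_force: [0.6, 0.6, 0.1]
grip_width: 0.04
grasp_force: 0.0
634 [0.004 0.037 0.058 0.091 0.163] [ 0.5068 -0.1117  0.1572]
top 0.013 yaw 0.19724124256687342 mid off 1.5292073375078366 [26.0, 33.0, 35.0, 35.0, 36.0, 36.0, 36.0, 35.0, 36.0, 35.0] [2.0, 1.3, 1.1, 1.6, 1.8, 2.3, 2.0, 1.4, 1.3, 1.4]
top 0.009 yaw 0.19620955845835186 mid off 3.339056830300926 [12.0, 13.0, 13.0, 12.0, 11.0, 10.0, 11.0, 13.0, 11.0, 11.0, 12.0, 11.0, 10.0] [2.3, 2.8, 3.9, 4.3, 3.8, 3.3, 3.0, 3.1, 3.0, 3.0, 3.5, 3.3, 2.5]
{-75: 547, -70: 548, -65: 535, -60: 435, -55: 293, -50: 258, -45: 285, -40: 306, -35: 296, -30: 295, -25: 306, -20: 311, -15: 307, -10: 356, -5: 431, 0: 434, 5: 437, 10: 452, 15: 454, 20: 453, 25: 451, 30: 446, 35: 435, 40: 442, 45: 444, 50: 441, 55: 439, 60: 443, 65: 488, 70: 531, 75: 536, 80: 534}
scene 0.013 yaw 0.18142280629366736 mid off -0.7847488579888877 [29.0, 33.0, 35.0, 35.0, 34.0, 34.0, 35.0, 35.0, 34.0, 34.0, 31.0] [0.4, 0.1, -0.1, -0.0, 0.3, 0.3, 0.3, 0.0, -0.2, -0.6, -1.1]
scene 0.009 yaw 0.1815851745912815 mid off 1.8457512696092524 [16.0, 14.0, 12.0, 13.0, 13.0, 14.0, 13.0, 12.0, 12.0, 12.0, 13.0, 10.0, 7.0] [1.1, 1.4, 1.7, 1.7, 1.9, 1.9, 1.7, 1.3, 1.3, 1.3, 1.1, 0.6, -0.2]
{-75: 528, -70: 480, -65: 336, -60: 193, -55: 159, -50: 160, -45: 184, -40: 199, -35: 202, -30: 205, -25: 209, -20: 214, -15: 230, -10: 291, -5: 364, 0: 395, 5: 403, 10: 407, 15: 402, 20: 397, 25: 395, 30: 398, 35: 400, 40: 398, 45: 396, 50: 400, 55: 420, 60: 447, 65: 476, 70: 495, 75: 500, 80: 503}
```

```bash
python3 -m crank '{"grip":[44,44,44,44,44,44,44,44,44,44],"dp":[[-0.4,-1.5,0],[-0.8,-3,-1],[-1.29,-4.53,-2],[-1.29,-4.53,-2.5],[-1.29,-4.53,-2.5],[-1.29,-4.53,-2.5],[-1.29,-4.53,-2.5],[-1.29,-4.53,-3.5],[-1.29,-4.53,-4.5],[-1.29,-4.53,-4.5]],"rot":[[0,0,-2],[0,0,-4],[0,0,-6],[0,0,-8],[0,0,-10],[0,0,-12],[0,0,-12.4],[0,0,-12.4],[0,0,-12.4],[0,0,-12.4]]}'; python3 - <<'E'
from h import *
im,D=grab("scene","s12"); s=bot.get_obs(); P=cloud("scene",D); c=s["position"]; print(c, s["joint_pos"].round(2))
e=np.array([np.cos(.19),np.sin(.19)]); f=np.array([-e[1],e[0]])
j=P[...,:2]-c[:2]; q=np.stack([j@e,j@f,P[...,2]],-1)
m=(im.sum(-1)<230)&(abs(q[...,0])<.03)&(abs(q[...,1])<.05)&(P[...,2]>.02)&(P[...,2]<.08); o=q[m]; o=o[np.argsort(o[:,2])]; print("fingers",o[:8].round(3).tolist())
m=(im.sum(-1)<260)&(abs(q[...,0])<.05)&(abs(q[...,1])<.03)&(P[...,2]>.004)&(P[...,2]<.02); o=q[m]; print("handle",len(o),o.min(0),o.max(0),np.median(o,0))
E
```

```text
clock: 18.38
position: [0.4678, -0.2443, 0.0206]
orientation: [0.995, 0.097, -0.001, -0.001]
wrist_force: [-0.3, 0.1, 0.6]
grip_width: 0.0438
grasp_force: 0.0
[ 0.46837199 -0.24485892  0.02179866] [-0.59  0.64  1.77  0.    0.73  0.78]
fingers [[-0.005, 0.03, 0.039], [-0.005, 0.034, 0.041], [-0.011, 0.03, 0.043], [-0.011, 0.027, 0.044], [-0.005, -0.033, 0.044], [-0.007, -0.03, 0.047], [-0.009, -0.024, 0.047], [-0.007, 0.031, 0.047]]
handle 139 [-0.02788081 -0.01816158  0.00411228] [0.04990598 0.00818783 0.01953456] [-0.00465791 -0.00432097  0.01333026]
```

```bash
python3 -m crank '{"grip":[44,44,44],"dp":[[0.02,-0.09,-0.5],[0.02,-0.09,-1.05],[0.02,-0.09,-1.05]],"rot":[[0,0,0],[0,0,0],[0,0,0]]}'|egrep 'pos|for'; python3 -m crank '{"grip":[38,32,28,24,22,22,22],"dp":[[0,0,0],[0,0,0],[0,0,0],[0,0,0],[0,0,0],[0,0,0],[0,0,0]],"rot":[[0,0,0],[0,0,0],[0,0,0],[0,0,0],[0,0,0],[0,0,0],[0,0,0]]}'
```

```text
position: [0.4685, -0.248, -0.0106]
wrist_force: [1.2, 0.8, -0.3]
grasp_force: 0.0
clock: 19.68
position: [0.4695, -0.2486, -0.0088]
orientation: [0.995, 0.095, 0.0, 0.0]
wrist_force: [-1.2, -0.6, 9.5]
grip_width: 0.0241
grasp_force: 58.5
```

Pin gripped. Lifting and carrying it to the pre-insertion pose in front of the fork.

```bash
python3 -m crank '{"grip":[20,20,20,20,20,20,20,20,20,20,20,20],"dp":[[0,0,1],[0,0,2.5],[-0.8,1,3.5],[-1.6,2.5,3.8],[-2.3,4,3.8],[-2.37,5.5,3.8],[-2.37,7,3.8],[-2.37,8.5,3.8],[-2.37,9.8,3.8],[-2.37,9.8,3.8],[-2.37,9.8,3.8],[-2.37,9.8,3.8]],"rot":[[0,0,0],[0,0,0],[0,0,0],[0,0,-1],[0,0,-2],[0,0,-3],[0,0,-4],[0,0,-5],[0,0,-5.6],[0,0,-5.6],[0,0,-5.6],[0,0,-5.6]]}'; python3 -m crank '{"grip":[20,20],"dp":[[0,0,0],[0,0,0]],"rot":[[0,0,0],[0,0,0]]}'; cat > pin.py <<'E'
from m import *
import sys
s=bot.get_obs(); T=s["position"]; print("TCP",T.round(4))
e=np.array([.956,-.292]); f=np.array([.292,.956]); C=np.array([.5547,.0774]); M=C-.0265*e-.075*f
j=(T[:2]-M); print("TCP rel mouth e,f",j@e,j@f)
za=T[2]+.0158
for n in("scene","top"):
    im,D=grab(n,sys.argv[1]+n); P=cloud(n,D); d=P[...,:2]-T[:2]; q=np.stack([d@e,d@f,P[...,2]-za],-1)
    m=(q[...,0]>.02)&(q[...,0]<.12)&(abs(q[...,1])<.02)&(abs(q[...,2])<.02); o=q[m]
    print(n,"shank pts",len(o))
    if len(o)<8: continue
    for a in np.arange(.02,.12,.01):
        k=(o[:,0]>=a)&(o[:,0]<a+.01)
        if k.sum()>1: print(round(a,2),k.sum(),"f med",o[k,1].mean().round(4),"zmax",np.percentile(o[k,2],90).round(4))
E
python3 pin.py p1
```

```text
clock: 21.18
position: [0.3982, 0.0449, 0.1046]
orientation: [0.989, -0.149, 0.0, 0.0]
wrist_force: [0.6, -0.6, -1.1]
grip_width: 0.0243
grasp_force: 60.2
clock: 21.42
position: [0.3981, 0.0452, 0.1046]
orientation: [0.989, -0.149, -0.0, 0.0]
wrist_force: [-0.1, 1.0, -2.0]
grip_width: 0.0238
grasp_force: 60.2
TCP [0.3981 0.0452 0.1046]
TCP rel mouth e,f -0.11383221181466274 -0.0015267501087139063
scene shank pts 49
0.04 4 f med -0.0015 zmax 0.0081
0.06 11 f med -0.0017 zmax 0.0084
0.07 13 f med -0.0015 zmax 0.0082
0.08 12 f med -0.0011 zmax 0.0064
0.09 6 f med -0.0006 zmax 0.0053
0.1 2 f med 0.0019 zmax 0.0
top shank pts 0
```

```bash
python3 - <<'E'
from h import *
e=np.array([.956,-.292]); f=np.array([.292,.956]); C=np.array([.5547,.0774]); M=C-.0265*e-.075*f
for nm in("p1scene","s11","s10"):
    d=np.load(f"pics/{nm}.npz"); im=d["im"];P=cloud("scene",d["D"]); j=P[...,:2]-M; q=np.stack([j@e,j@f,P[...,2]],-1); b=im.sum(-1)
    for lab,x0,x1 in(("near",-.004,.016),("far",.037,.057)):
        m=(q[...,0]>x0)&(q[...,0]<x1)&(abs(q[...,1])<.03)&(q[...,2]>.045)&(q[...,2]<.075)&(b<330); o=q[m]
        if len(o)<4: continue
        print(nm,lab,len(o),"e",np.percentile(o[:,0],[5,95]).round(4),"f",np.percentile(o[:,1],[3,97]).round(4),"ztop",np.percentile(o[:,2],[90,97]).round(4))
    m=(abs(q[...,0]-.0265)<.011)&(q[...,1]>-.03)&(q[...,1]<.03)&(q[...,2]>.045)&(q[...,2]<.075); o=q[m]; print("tongue",len(o),o[:,2].mean() if len(o) else 0, np.percentile(o[:,1],[3,97]) if len(o) else 0, np.median(b[m]))
d=np.load("pics/top0.npz"); im=d["im"];P=cloud("top",d["D"]); j=P[...,:2]-M; q=np.stack([j@e,j@f,P[...,2]],-1)
for lab,x0,x1 in(("near",-.006,.016),("far",.037,.059)):
    m=(q[...,0]>x0)&(q[...,0]<x1)&(abs(q[...,1])<.03)&(q[...,2]>.05)&(q[...,2]<.075); o=q[m]
    print("top",lab,len(o),"e",np.percentile(o[:,0],[5,95]).round(4),"f",np.percentile(o[:,1],[3,97]).round(4),"ztop",np.median(o[:,2]).round(4))
E
```

```text
p1scene near 51 e [-0.0002  0.0104] f [-0.0125  0.0145] ztop [0.0649 0.0662]
p1scene far 30 e [0.0424 0.0514] f [-0.0134  0.009 ] ztop [0.0636 0.0639]
tongue 90 0.05577316254974846 [-0.02176057  0.02599374] 566.0
s11 near 66 e [-0.0009  0.0123] f [-0.0133  0.0208] ztop [0.0662 0.0678]
s11 far 36 e [0.0413 0.0522] f [-0.0134  0.0112] ztop [0.0653 0.0679]
tongue 101 0.05621167633920228 [-0.02208567  0.02688753] 490.0
s10 near 55 e [-0.0005  0.0103] f [-0.0133  0.0221] ztop [0.0654 0.0663]
s10 far 36 e [0.0418 0.0518] f [-0.0121  0.0119] ztop [0.0663 0.0668]
tongue 112 0.05673144762460608 [-0.02204806  0.0280648 ] 518.0
top near 36 e [0.0028 0.014 ] f [-0.0131  0.0157] ztop 0.0625
top far 36 e [0.0436 0.0554] f [-0.0136  0.0145] ztop 0.0624
```

```bash
python3 -m crank '{"grip":[20,20,20,20,20],"dp":[[0.02,0.07,-1],[0.02,0.07,-2],[0.02,0.07,-2.45],[0.02,0.07,-2.45],[0.02,0.07,-2.45]],"rot":[[0,0,0],[0,0,0],[0,0,0],[0,0,0],[0,0,0]]}'|egrep 'pos|ori|wrist'; python3 pin.py p2; python3 - <<'E'
from h import *
im=np.load("pics/p2scene.npz")["im"]; u,v=map(int,proj("scene",(.47,.03,.047))); a=im[v-30:v+30,u-40:u+40]
cv2.imwrite("pics/c8.png",cv2.resize(a[:,:,::-1],(800,600),interpolation=cv2.INTER_CUBIC))
E
```

```text
position: [0.3989, 0.0477, 0.0315]
orientation: [0.989, -0.149, 0.0, -0.0]
wrist_force: [-0.5, 0.4, -0.9]
TCP [0.3989 0.0477 0.0315]
TCP rel mouth e,f -0.11375552901198924 0.0010940320899985798
scene shank pts 120
0.03 3 f med -0.003 zmax 0.0039
0.05 3 f med -0.0031 zmax 0.0035
0.06 9 f med -0.0006 zmax 0.0041
0.07 12 f med -0.0001 zmax 0.0069
0.08 11 f med -0.0007 zmax 0.0073
0.09 7 f med 0.0 zmax 0.003
0.11 74 f med 0.0 zmax 0.0157
top shank pts 29
0.11 29 f med -0.0001 zmax 0.0142
```

View pics/c8.png

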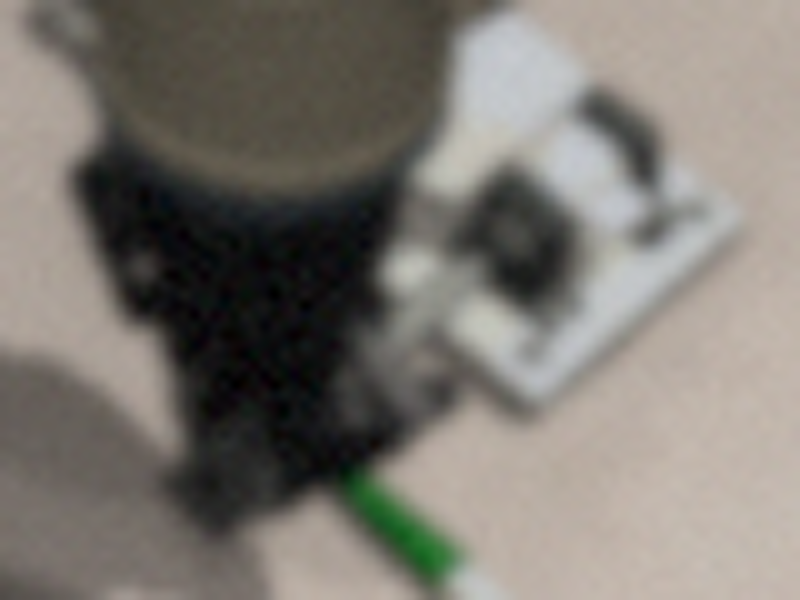

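The pin tip (≈(470,270)) points at the near cheek's hole (≈(515,240)). Inserting in steps while watching the force.

```bash
python3 -m crank '{"grip":[20,20,20],"dp":[[0.35,-0.105,0],[0.64,-0.195,0],[0.64,-0.195,0]],"rot":[[0,0,0],[0,0,0],[0,0,0]]}'|egrep 'pos|wrist'; python3 -m crank '{"grip":[20,20,20],"dp":[[0.16,-0.05,0],[0.32,-0.097,0],[0.32,-0.097,0]],"rot":[[0,0,0],[0,0,0],[0,0,0]]}'|egrep 'pos|wrist'
```

```text
position: [0.4192, 0.0416, 0.0312]
wrist_force: [-0.9, 0.2, -2.3]
position: [0.4279, 0.0389, 0.0311]
wrist_force: [-0.6, -0.1, -1.0]
```

```bash
for i in 1 2 3; do python3 -m crank '{"grip":[20,20,20],"dp":[[0.16,-0.05,0],[0.32,-0.097,0],[0.32,-0.097,0]],"rot":[[0,0,0],[0,0,0],[0,0,0]]}'|egrep 'pos|wrist'; done
```

```text
position: [0.4376, 0.036, 0.0311]
wrist_force: [-0.5, 0.6, -1.9]
position: [0.4472, 0.033, 0.0311]
wrist_force: [0.2, 0.4, -1.3]
position: [0.4568, 0.0301, 0.0311]
wrist_force: [-0.8, 0.6, -1.3]
```

```bash
for i in 1 2; do python3 -m crank '{"grip":[20,20,20],"dp":[[0.16,-0.05,0],[0.32,-0.097,0],[0.32,-0.097,0]],"rot":[[0,0,0],[0,0,0],[0,0,0]]}'|egrep 'pos|wrist'; done;  for i in 1 2; do python3 -m crank '{"grip":[20,20,20],"dp":[[0.05,-0.016,0],[0.1,-0.03,0],[0.1,-0.03,0]],"rot":[[0,0,0],[0,0,0],[0,0,0]]}'|egrep 'pos|wrist'; done
```

```text
position: [0.4664, 0.0272, 0.0311]
wrist_force: [0.0, 0.3, -1.1]
position: [0.476, 0.0243, 0.0311]
wrist_force: [-0.6, -0.6, -1.4]
position: [0.4785, 0.0235, 0.0311]
wrist_force: [0.3, -0.9, -1.6]
position: [0.4817, 0.0226, 0.0311]
wrist_force: [0.1, 0.7, -0.9]
```

```bash
for i in 1 2 3; do python3 -m crank '{"grip":[20,20],"dp":[[0.05,-0.016,0],[0.05,-0.016,0]],"rot":[[0,0,0],[0,0,0]]}'|egrep 'pos|wrist'; done
```

```text
position: [0.4831, 0.0221, 0.0311]
wrist_force: [-0.3, -0.5, -1.5]
position: [0.4846, 0.0217, 0.0311]
wrist_force: [-0.3, 0.0, -1.9]
position: [0.4849, 0.0215, 0.0309]
wrist_force: [-5.3, 2.3, 0.5]
```

```bash
python3 -m crank '{"grip":[20,20],"dp":[[0.05,-0.016,0],[0.05,-0.016,0]],"rot":[[0,0,0],[0,0,0]]}'|egrep 'pos|wrist|wid'; python3 -m crank '{"grip":[22,26,32,38,42,42,42,42,42,42,42,42],"dp":[[-0.04,0.01,0],[-0.04,0.01,0],[-0.04,0.01,0],[-0.04,0.01,0],[-0.04,0.01,0],[-0.04,0.01,0],[-0.04,0.01,0.5],[-0.04,0.01,1.5],[-0.04,0.01,3],[-2,0.01,5],[-3,0.01,5],[-3,0.01,5]],"rot":[[0,0,0],[0,0,0],[0,0,0],[0,0,0],[0,0,0],[0,0,0],[0,0,0],[0,0,0],[0,0,0],[0,0,0],[0,0,0],[0,0,0]]}'; python3 leaf.py s13; python3 - <<'E'
from m import *
e=np.array([.956,-.292]); f=np.array([.292,.956]); C=np.array([.5547,.0774]); M=C-.0265*e-.075*f
for n,lab in(("scene","e1"),("top","e2")):
    im,D=grab(n,lab); P=cloud(n,D); j=P[...,:2]-M; q=np.stack([j@e,j@f,P[...,2]],-1); b=im.sum(-1)
    m=(q[...,0]>-.07)&(q[...,0]<-.001)&(abs(q[...,1])<.025)&(q[...,2]>.035)&(q[...,2]<.075); o=q[m]
    if len(o): print(n,"handle",len(o),np.percentile(o,[2,50,98],axis=0).round(4).tolist())
    m=(q[...,0]>.056)&(q[...,0]<.085)&(abs(q[...,1])<.02)&(q[...,2]>.03)&(q[...,2]<.07); o=q[m]
    if len(o): print(n,"tip",len(o),np.percentile(o,[2,50,98],axis=0).round(4).tolist())
print(bot.get_obs()["position"])
E
```

```text
position: [0.4849, 0.0213, 0.0306]
wrist_force: [-10.1, 4.9, 1.9]
grip_width: 0.0243
clock: 28.12
position: [0.395, 0.0212, 0.1821]
orientation: [0.989, -0.149, 0.0, 0.0]
wrist_force: [1.0, 0.2, 0.1]
grip_width: 0.042
grasp_force: 0.0
120 [0.003 0.04  0.059 0.083 0.103] [0.3969 0.0211 0.1818]
scene handle 124 [[-0.0495, -0.0113, 0.0401], [-0.0289, -0.002, 0.0494], [-0.0016, 0.0131, 0.0556]]
scene tip 14 [[0.0589, -0.0023, 0.0478], [0.0648, 0.0011, 0.0533], [0.0748, 0.0062, 0.0582]]
top handle 3 [[-0.004, 0.0214, 0.0439], [-0.003, 0.0225, 0.0568], [-0.0022, 0.0245, 0.0579]]
top tip 16 [[0.0567, -0.0046, 0.0485], [0.0649, 0.001, 0.0545], [0.0735, 0.0154, 0.0598]]
[0.39816676 0.02095787 0.18112333]
```

The shoulder looks flush and the tip protrudes about 22 mm. To be sure, I'll give the handle's rear end a light push with closed fingers.

```bash
python3 -m crank '{"grip":[0,0,0,0,0,0,0,0],"dp":[[0.3,0.3,0],[0.62,0.67,0],[0.62,0.67,0],[0.62,0.67,0],[0.62,0.67,-2],[0.62,0.67,-4],[0.62,0.67,-4.95],[0.62,0.67,-4.95]],"rot":[[0,0,0],[0,0,0],[0,0,0],[0,0,0],[0,0,0],[0,0,0],[0,0,0],[0,0,0]]}'|egrep 'pos|wrist|wid'; python3 -m crank '{"grip":[0,0,0],"dp":[[0.4,-0.12,0],[0.89,-0.27,0],[0.89,-0.27,0]],"rot":[[0,0,0],[0,0,0],[0,0,0]]}'|egrep 'pos|wrist'
```

```text
position: [0.4147, 0.041, 0.0313]
wrist_force: [-0.1, -0.1, 1.1]
grip_width: 0.0003
position: [0.4454, 0.0325, 0.0336]
wrist_force: [-0.4, -0.4, 0.2]
```

```bash
for i in 1 2 3; do python3 -m crank '{"grip":[0,0],"dp":[[0.06,-0.02,0],[0.06,-0.02,0]],"rot":[[0,0,0],[0,0,0]]}'|egrep 'pos|wrist'; done
```

```text
position: [0.4444, 0.0325, 0.0327]
wrist_force: [-0.2, 0.5, 0.0]
position: [0.4464, 0.0319, 0.0326]
wrist_force: [0.3, 0.2, 0.4]
position: [0.4484, 0.0312, 0.0326]
wrist_force: [-0.2, 0.2, 0.6]
```

```bash
for i in 1 2 3; do python3 -m crank '{"grip":[0,0],"dp":[[0.05,-0.015,0],[0.05,-0.015,0]],"rot":[[0,0,0],[0,0,0]]}'|egrep 'pos|wrist'; done
```

```text
position: [0.4496, 0.0308, 0.0325]
wrist_force: [-0.6, -0.5, -0.0]
position: [0.4497, 0.0305, 0.0324]
wrist_force: [-7.0, 1.4, 2.4]
position: [0.4498, 0.0303, 0.0322]
wrist_force: [-11.4, 4.1, 4.5]
```

Firm stop, so the pin is fully home. Backing off, checking the result once more and handing in.

```bash
python3 -m crank '{"grip":[0,0,0,0,0,0,0,0],"dp":[[-0.4,0.12,0],[-1.2,0.36,0],[-1.4,0.42,0.5],[-1.4,0.42,2],[-1.4,0.42,4],[-1.4,0.42,5],[-1.4,0.42,5],[-1.4,0.42,5]],"rot":[[0,0,0],[0,0,0],[0,0,0],[0,0,0],[0,0,0],[0,0,0],[0,0,0],[0,0,0]]}'|egrep 'clock|pos|wrist'; python3 leaf.py s14; python3 - <<'E'
from m import *
e=np.array([.956,-.292]); f=np.array([.292,.956]); C=np.array([.5547,.0774]); M=C-.0265*e-.075*f
d=np.load("pics/s14.npz"); P=cloud("scene",d["D"]); j=P[...,:2]-M; q=np.stack([j@e,j@f,P[...,2]],-1)
for a,b in((-.07,-.001),(.056,.085)):
    m=(q[...,0]>a)&(q[...,0]<b)&(abs(q[...,1])<.02)&(q[...,2]>.035)&(q[...,2]<.075); print(m.sum(),np.percentile(q[m],[2,98],axis=0).round(4).tolist())
print(bot.finish_job())
E
```

```text
clock: 32.15
position: [0.4106, 0.0425, 0.1826]
wrist_force: [0.1, 0.4, -0.4]
319 [0.008 0.032 0.051 0.078 0.106] [0.4103 0.0425 0.1821]
145 [[-0.0499, -0.0109, 0.0407], [-0.0029, 0.015, 0.0553]]
13 [[0.0598, -0.0021, 0.0424], [0.0742, 0.0077, 0.0556]]
the job is handed in; nothing more can be done
None
```

The job is handed in at about 32 s on the robot's clock: the blank is seated in the nest, the leaf is down on its stop, and the lock pin went in from the robot side until its handle met the fork, with the gripper clear of everything.

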